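Load full tape rolls onto the two spindle stands in order

ROBOT

A 6-joint arm with a two-finger parallel gripper is mounted at the origin on the work surface. World frame = base frame: x ahead of the robot, y to its left, z up, the work surface at z = 0. Lengths are in m, angles in rad, forces in N, time in s.
With the tool pointing down it reaches from about 0.275 to 1 m from the base axis. Payload 8.4 kg.
Tool frame: the origin (TCP) lies between the finger pads; the fingertips stand 11 mm ahead of it and the grasp point (between the pads) lies 8 mm behind it; z points along the fingers, y is the line along which they close (so a half turn about z gives the same grasp; the last joint's range is limited). The gripper opens to 85 mm and grips with 20 to 120 N. Pads are 22 mm wide; open, the fingers measure 114 mm over their backs; the gripper's body (76 mm by 85 mm) begins 54 mm behind the grasp point. The pads swing forward as they close: fully open they stand 13 mm farther back than shut.
Start: joints at [1.212, 0.353, 1.633, -0, 1.155, -0.002], TCP at [0.218, 0.586, 0.242] pointing down, gripper open.
Joint ranges: [-2.63, 2.63], [-0.92, 2.1], [0.06, 2.66], [-1.3, 4.44], [0, 2.69], [-3.02, 3.02]. Speed limits (rad/s): [2.22, 2.22, 2.79, 3.14, 3.14, 3.14].

INTERFACE

Orientations are given as [roll, pitch, yaw] about the fixed x, y, z axes, in that order (R = Rz(yaw) Ry(pitch) Rx(roll)).
In Python, from workcell import ctrl gives the robot as it stands.
- The arm moves only by the tool apply_moves, never from a script. Its argument "deltas" is a list of rows, each a list of 5 numbers: the shift along the world's x, y, z in m, then the turn about the world's z in rad, then the opening in per cent of the stroke, from 0 (shut) to 100 (fully open). In form: [[tx, ty, tz, twist, jaw], ...]. A call has exactly 10 rows; each row is the pose to reach, as a shift and turn from the pose commanded when the call began; what a row does not reach only later rows make up. A row lasts 1/12 s, in which the tool goes at most 41.7 mm and 7.16 degrees, less where a joint would pass 70% of its speed; a pose out of reach is approached as far as the arm can. A call with a gripper value outside its range is refused whole. The fingers move at their own pace and stop on an object; "squeeze" is the grip in N (left out, the last holds). Time passes only in rows, so rows that repeat a pose let the fingers close, or fill a call up. It gives the time, the measured TCP pose, the force, the opening and the grip force at its end, in the units of the state.
- ctrl.state(): the state, without advancing time (a new reading comes with each control period).
- ctrl.read_camera(name): name is "scene" or "top" or "wrist"; returns a dict with "img" (480x640x3 uint8, red, green, blue), "mtx" (3x3 intrinsics, pixels), "dist" ([k1, k2, p1, p2, k3] as OpenCV has them; the pictures are not rectified), "extrinsics" (4x4, takes a point from world to camera coordinates). Camera axes: x right, y down, z forward; pixel columns grow to the right and rows downward; lengths in m; the calibration is good to about 2 mm. A picture is of the moment at which its call begins. There is no depth.
- ctrl.close_job(): hands the job in; it is judged then, once.
The state is a dict: "t": time; "joint_positions": joint angles; "joint_velocities": joint speeds; "tau": joint torques, N m; "tcp_pos": TCP position; "tcp_rot": TCP orientation; "contact_force": force on the tool from outside, world axes, zero at the start; "torque": the same for the moment, N m; "finger_gap": finger opening in m; "gripper_force": force on a finger pad.
Only numpy, scipy, OpenCV 4.12 (cv2) and the standard library are available. Lean on these libraries where they do the work, as an engineer would, in place of code of your own. Each camera call takes 0.05 s, during which the arm holds its last target. There are 200 camera calls.

TASK

Put the four full rolls of insulating tape away on the two spindle stands, flat and fully down over the posts: on the stand with the black base the red roll at the bottom and the yellow one on top of it, on the stand with the white base the blue roll at the bottom and the green one on top of it. Leave the two small, nearly used-up rolls, the glass tumbler and the hole punch where they are.

Things in the scene. Friction and masses are not known exactly. Their poses are not given: they have to be found in the camera images.
- red_roll: full roll of red insulating tape lying flat: a red ring with a thin pale core, outer diameter 56 mm, hole diameter 30 mm, 19 mm tall, about 70 g. Origin: centre of its underside (on the desk at z = 0); z is its axis, up. Round, so its yaw means nothing
- yellow_roll: full roll of yellow insulating tape lying flat: a yellow ring with a thin pale core, outer diameter 56 mm, hole diameter 30 mm, 19 mm tall, about 70 g. Origin: centre of its underside (on the desk at z = 0); z is its axis, up. Round, so its yaw means nothing
- blue_roll: full roll of blue insulating tape lying flat: a blue ring with a thin pale core, outer diameter 56 mm, hole diameter 30 mm, 19 mm tall, about 70 g. Origin: centre of its underside (on the desk at z = 0); z is its axis, up. Round, so its yaw means nothing
- green_roll: full roll of green insulating tape lying flat: a green ring with a thin pale core, outer diameter 56 mm, hole diameter 30 mm, 19 mm tall, about 70 g. Origin: centre of its underside (on the desk at z = 0); z is its axis, up. Round, so its yaw means nothing
- small_red: nearly used-up small roll of red insulating tape lying flat: outer diameter only 42 mm, hole 30 mm with pale core, 19 mm tall. Not wanted: to be left alone. Origin: centre of its underside
- small_blue: nearly used-up small roll of blue insulating tape lying flat: outer diameter only 42 mm, hole 30 mm with pale core, 19 mm tall. Not wanted: to be left alone. Origin: centre of its underside
- black_stand: spindle stand fixed to the desk: round black base, 72 mm diameter, 10 mm thick, with a metal upright post of 12 mm diameter in the middle; post top (last 6 mm tapered) 58 mm above the desk. Takes two rolls threaded over the post: the lower one's underside rests 10 mm above the desk, the upper one's 29 mm. Origin: centre of the base's underside, z up
- white_stand: spindle stand fixed to the desk: round white base, 72 mm diameter, 10 mm thick, with a metal upright post of 12 mm diameter in the middle; post top (last 6 mm tapered) 58 mm above the desk. Takes two rolls threaded over the post: the lower one's underside rests 10 mm above the desk, the upper one's 29 mm. Origin: centre of the base's underside, z up
- tumbler: empty glass tumbler, upright, open at the top, 70 mm in diameter at the rim, 100 mm tall; leave alone. Origin: centre of its underside
- punch: desk hole punch, black base and stainless steel lever, about 75 mm (x) by 105 mm (y), 65 mm tall; leave alone. Origin: centre of its underside
Mind the look-alikes: they are no part of the job. There is more than one size of the yellow_roll; the one meant has the size given above. Leave any orange look-alike of the red_roll alone.

How it is judged:
By the outcome, as a careful person would: the job done as asked, in the order asked, and still so for the second after the job is handed in, with the robot touching nothing.
It also fails if it takes over 102 s, if anything falls off the work surface, if the arm or the gripper's body presses on something with over 40 N, if the wrist force passes 120 N, or if a joint passes its speed limit or range.

## Working session

There is one attempt and no reset: what is moved stays moved. The work goes in short steps, Python scripts to look and compute and a tool call to move; the robot and the scene stay as the last step left them, time stands still between calls to the robot, and variables do not carry over. Pictures are saved under pics/ and viewed, at most 14 in all, crops included, and the job is handed in when it is done.

Besides the shell and the picture viewer there is one more tool, called in YAML: its name, and indented under it one key for each argument. apply_moves: Moves the arm, as the interface text tells. Its arguments: {"type":"object","properties":{"deltas":{"type":"array"},"squeeze":{"type":"number"}},"required":["deltas"]}

```bash
mkdir -p pics
cat > h.py <<'E'
import numpy as np, cv2
from workcell import ctrl
def cam(n):
    return ctrl.read_camera(n)
def save(im,name): cv2.imwrite('pics/'+name,im[:,:,::-1])
def ray(c,uv,z):
    p=cv2.undistortPoints(np.array([[uv]],float),c['mtx'],c['dist']).ravel()
    E=np.array(c['extrinsics']);R=E[:3,:3];t=E[:3,3]
    o=-R.T@t;d=R.T@np.array([p[0],p[1],1.]);return o+d*(z-o[2])/d[2]
def proj(c,P):
    E=np.array(c['extrinsics']);return cv2.projectPoints(np.array([P],float),cv2.Rodrigues(E[:3,:3])[0],E[:3,3],c['mtx'],c['dist'])[0].ravel()
E
python3 - <<'E'
from h import *
for n in('top','scene'):
    c=cam(n);save(c['img'],n+'1.png');E=c['extrinsics'];print(n,-E[:3,:3].T@E[:3,3])
E
```

```text
top [ 0.19566519 -0.06347873  1.37075377]
scene [ 1.27828658 -0.41874745  0.83157906]
```

View pics/top1.png

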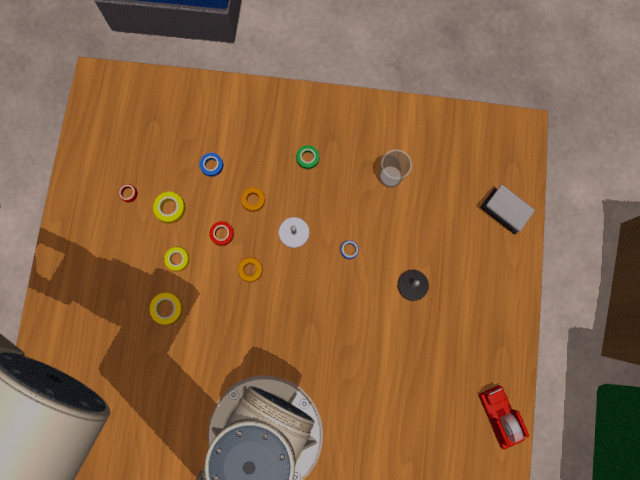

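View pics/scene1.png

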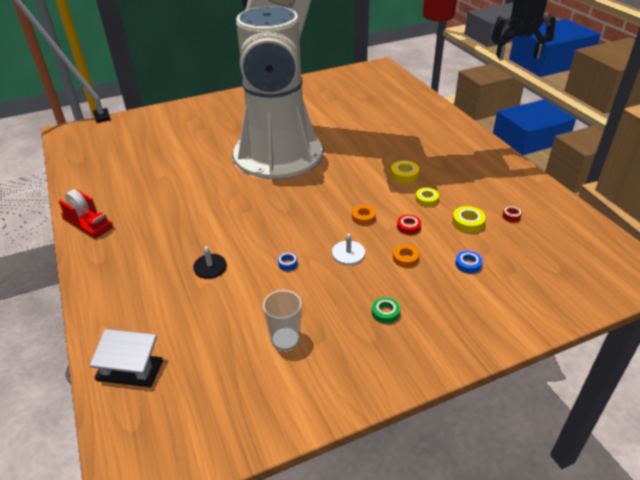

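Top view, with what could be taken for what:
- **Red:** (221,233). Look-alikes are the small red at (128,193) and orange rolls at (253,199) and (250,269).
- **Yellow:** (176,259) looks 56 mm. Larger ones are at (168,207) and (165,308).
- **Blue:** (211,164). The small blue is at (349,249).
- **Green:** (308,157).
- **Stands:** white at (294,232), black at (413,285).

Next I measure sizes and positions.

Run:
```python
from h import *
c=cam('top');im=c['img'];hsv=cv2.cvtColor(im,cv2.COLOR_RGB2HSV)
def m(uv,z,name,cond):
    u,v=uv;w=24;s=hsv[v-w:v+w,u-w:u+w].astype(int);k=cond(s).astype(np.uint8)
    n,l,st,_=cv2.connectedComponentsWithStats(k,connectivity=8)
    i=1+np.argmax(st[1:,4]);cs,_=cv2.findContours((l==i).astype(np.uint8),0,1)
    P=np.array([ray(c,(p[0][0]+u-w,p[0][1]+v-w),z)[:2] for p in max(cs,key=len)])
    (x,y),r=cv2.minEnclosingCircle((P*1000).astype(np.float32))
    print(name,round(x,1),round(y,1),'D',round(2*r,1))
hue=lambda a,b:(lambda s:(s[...,1]>165)&(s[...,0]>=a)&(s[...,0]<=b)&(s[...,2]>60))
red=lambda s:(s[...,1]>190)&((s[...,0]<5)|(s[...,0]>172))
for n,uv,f in[('red',(221,233),red),('smallred',(128,193),red),('yel',(176,259),hue(24,36)),('yelA',(168,207),hue(24,36)),('yelB',(165,308),hue(24,36)),('blue',(211,164),hue(95,125)),('sblue',(349,249),hue(95,125)),('green',(308,157),hue(50,90)),('orA',(253,199),hue(14,23)),('orB',(250,269),hue(14,23))]: m(uv,.019,n,f)
m((294,232),.01,'white',lambda s:(s[...,1]<60)&(s[...,2]>120))
m((413,285),.01,'black',lambda s:s[...,2]<70)
for n,uv in [('tumbler',(391,177)),('punch',(508,210))]:print(n,ray(c,uv,0.0))
save(cv2.resize(im[130:330,110:330],None,fx=2.7,fy=2.7,interpolation=cv2.INTER_CUBIC),'crop1.png')
s=ctrl.state();print(s['tcp_pos'],s['tcp_rot'],s['t'])
```

```text
red 433.7 159.7 D 55.2
smallred 501.1 391.0 D 38.6
yel 361.9 254.1 D 57.4
yelA 480.5 291.8 D 76.3
yelB 245.9 259.9 D 73.0
blue 595.9 209.2 D 56.9
sblue 417.3 -126.4 D 6.5
green 642.7 -15.9 D 54.3
orA 524.9 99.3 D 159.9
orB 360.5 81.9 D 152.4
white 458.8 -6.4 D 72.2
black 369.4 -293.8 D 70.7
tumbler [ 0.62258503 -0.22107589  0.        ]
punch [ 0.57650509 -0.50811455  0.        ]
[0.21819527 0.58530598 0.24173853] [-3.14053499e+00  1.78763570e-06  2.78474528e+00] 0.15
```

View pics/crop1.png

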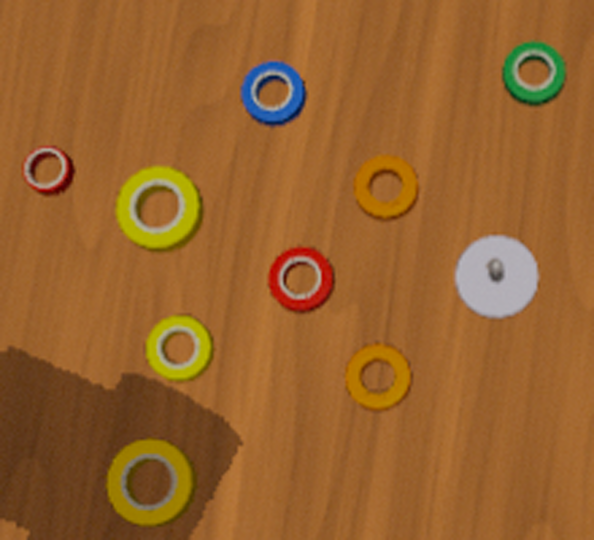

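The crop confirms the full rolls, which have pale cores and measure about 56 mm (red 55, yellow 57, blue 57, green 54). The oranges have no core. Neighbours are at least 105 mm apart, so the open fingers clear at any yaw. I'll start with red.

apply_moves:
  deltas:
    - [0.2155,-0.4256,-0.08,0,100]
    - [0.2155,-0.4256,-0.08,0,100]
    - [0.2155,-0.4256,-0.08,0,100]
    - [0.2155,-0.4256,-0.08,0,100]
    - [0.2155,-0.4256,-0.08,0,100]
    - [0.2155,-0.4256,-0.08,0,100]
    - [0.2155,-0.4256,-0.08,0,100]
    - [0.2155,-0.4256,-0.08,0,100]
    - [0.2155,-0.4256,-0.08,0,100]
    - [0.2155,-0.4256,-0.08,0,100]
  squeeze: 40

```text
t: 0.98
tcp_pos: [0.4043, 0.2172, 0.1732]
tcp_rot: [3.141, 0.0, 2.785]
contact_force: [1.2, 0.7, -0.3]
finger_gap: 0.0856
gripper_force: 0.0
```

apply_moves:
  deltas:
    - [0,0,0,0,100]
    - [0,0,0,0,100]
    - [0,0,0,0,100]
    - [0,0,0,0,100]
    - [0,0,0,0,100]
    - [0,0,0,0,100]
    - [0,0,0,0,100]
    - [0,0,0,0,100]
    - [0,0,0,0,100]
    - [0,0,0,0,100]

```text
t: 1.82
tcp_pos: [0.4039, 0.2192, 0.1734]
tcp_rot: [3.142, 0.0, 2.785]
contact_force: [0.1, -0.9, -0.7]
finger_gap: 0.0854
gripper_force: 0.0
```

apply_moves:
  deltas:
    - [0.03,-0.0595,-0.04,0,100]
    - [0.03,-0.0595,-0.04,0,100]
    - [0.03,-0.0595,-0.04,0,100]
    - [0.03,-0.0595,-0.04,0,100]
    - [0.03,-0.0595,-0.04,0,100]
    - [0.03,-0.0595,-0.04,0,100]
    - [0.03,-0.0595,-0.04,0,100]
    - [0.03,-0.0595,-0.04,0,100]
    - [0.03,-0.0595,-0.04,0,100]
    - [0.03,-0.0595,-0.04,0,100]

```text
t: 2.65
tcp_pos: [0.4339, 0.1599, 0.1336]
tcp_rot: [3.141, 0.0, 2.785]
contact_force: [1.1, 0.1, -0.4]
finger_gap: 0.0856
gripper_force: 0.0
```

```bash
cat >> h.py <<'E'
RNG={'red':None,'yellow':(24,36),'blue':(95,125),'green':(45,90)}
def wrist(name,col,z=.019):
    c=cam('wrist');save(c['img'],name);s=cv2.cvtColor(c['img'],cv2.COLOR_RGB2HSV).astype(int)
    a=RNG[col];k=(s[...,1]>165)&(s[...,2]>50)
    k&=((s[...,0]<5)|(s[...,0]>172)) if a is None else (s[...,0]>=a[0])&(s[...,0]<=a[1])
    st=ctrl.state();print('tcp',np.round(st['tcp_pos'],4),'t',st['t'])
    for q in cv2.findContours(k.astype(np.uint8),0,1)[0]:
        if len(q)<60: continue
        P=np.array([ray(c,p[0],z)[:2] for p in q]);(x,y),r=cv2.minEnclosingCircle((P*1000).astype(np.float32))
        print(col,round(x,1),round(y,1),'D',round(2*r,1),'bbox',cv2.boundingRect(q))
E
python3 -c "
from h import *
wrist('w1.png','red')"
```

```text
tcp [0.4339 0.1598 0.1336] t 2.7
red 436.9 159.8 D 56.3 bbox (286, 208, 73, 73)
red 500.3 380.7 D 39.2 bbox (614, 196, 26, 51)
```

View pics/w1.png

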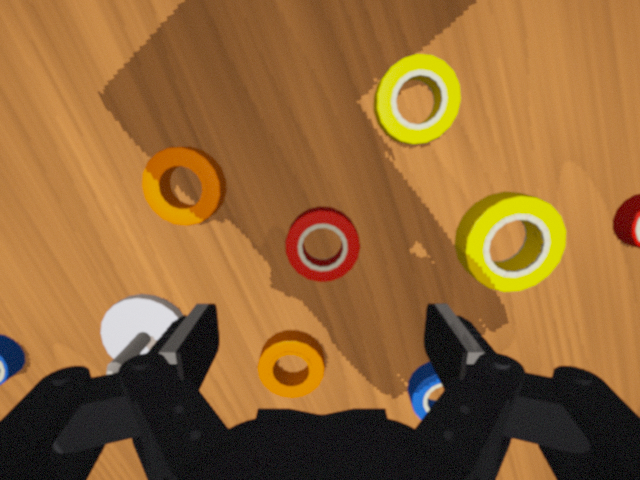

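Wrist view: red is centred at (322,245) with a pale core, D 56 mm, at (0.436, 0.160). The stand, oranges and yellows lie clear of the fingers. Now descend and grip.

apply_moves:
  deltas:
    - [0.002,0,-0.04,0,100]
    - [0.002,0,-0.08,0,100]
    - [0.002,0,-0.1,0,100]
    - [0.002,0,-0.112,0,100]
    - [0.002,0,-0.1185,0,100]
    - [0.002,0,-0.1185,0,100]
    - [0.002,0,-0.1185,0,50]
    - [0.002,0,-0.1185,0,40]
    - [0.002,0,-0.1185,0,40]
    - [0.002,0,-0.1185,0,40]

```text
t: 3.53
tcp_pos: [0.4368, 0.1598, 0.0164]
tcp_rot: [3.14, 0.002, 2.785]
contact_force: [-2.7, -1.5, 11.8]
finger_gap: 0.0546
gripper_force: 39.9
```

apply_moves:
  deltas:
    - [0,0,0,0,40]
    - [0,0,0,0,40]
    - [0,0,0,0,40]
    - [0,0,0.02,0,40]
    - [0,0,0.05,0,40]
    - [0,0,0.09,0,40]
    - [0,0,0.12,0,40]
    - [0,0,0.12,0,40]
    - [0,0,0.12,0,40]
    - [0,0,0.12,0,40]

```text
t: 4.37
tcp_pos: [0.4358, 0.1595, 0.1352]
tcp_rot: [3.141, 0.001, 2.785]
contact_force: [-0.4, -0.9, -0.7]
finger_gap: 0.0542
gripper_force: 42.5
```

apply_moves:
  deltas:
    - [-0.0664,-0.4533,0,0,40]
    - [-0.0664,-0.4533,0,0,40]
    - [-0.0664,-0.4533,0,0,40]
    - [-0.0664,-0.4533,0,0,40]
    - [-0.0664,-0.4533,0,0,40]
    - [-0.0664,-0.4533,0,0,40]
    - [-0.0664,-0.4533,0,0,40]
    - [-0.0664,-0.4533,0,0,40]
    - [-0.0664,-0.4533,0,0,40]
    - [-0.0664,-0.4533,0,0,40]

```text
t: 5.2
tcp_pos: [0.3738, -0.2542, 0.1335]
tcp_rot: [3.141, -0.003, 2.784]
contact_force: [0.3, 0.3, -0.8]
finger_gap: 0.0539
gripper_force: 42.5
```

```bash
python3 -c "
from h import *
wrist('w2.png','red',.14)
c=cam('wrist');s=ctrl.state();print(s['tcp_pos'])
for P in [(.3694,-.2938,.01),(.3694,-.2938,.058)]:print(proj(c,P))
for z in(0,.058):
  c=cam('top');print(proj(c,(.3694,-.2938,z)))
"
```

```text
tcp [ 0.3741 -0.2608  0.1341] t 5.25
red 370.9 -252.3 D 57.1 bbox (254, 248, 135, 130)
[ 0.37442991 -0.25760779  0.13388017]
[278.43089466 246.51810136]
[269.26479626 268.41183176]
[411.95125075 285.28176757]
[416.59531005 282.52410659]
```

View pics/w2.png

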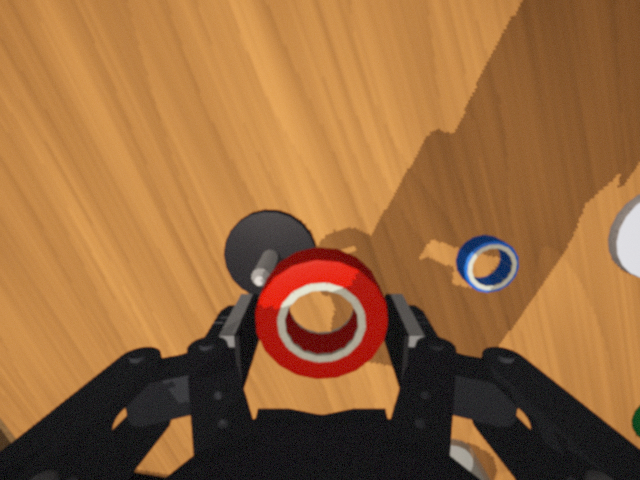

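Wrist view, still moving: the red roll is held level between the pads at (322,313). The black stand is ahead, with its base at (269,252) and post top at (261,277).

apply_moves:
  deltas:
    - [-0.006,-0.041,0,0,40]
    - [-0.006,-0.041,0,0,40]
    - [-0.006,-0.041,0,0,40]
    - [-0.006,-0.041,0,0,40]
    - [-0.006,-0.041,0,0,40]
    - [-0.006,-0.041,0,0,40]
    - [-0.006,-0.041,0,0,40]
    - [-0.006,-0.041,0,0,40]
    - [-0.006,-0.041,0,0,40]
    - [-0.006,-0.041,0,0,40]

```text
t: 6.23
tcp_pos: [0.3696, -0.2935, 0.1349]
tcp_rot: [-3.142, 0.0, 2.785]
contact_force: [-0.4, -0.1, -0.8]
finger_gap: 0.0546
gripper_force: 42.7
```

```bash
python3 -c "
from h import *
wrist('w3.png','red',.136)
c=cam('wrist');im=c['img']
g=im.max(2);k=((g<75)).astype(np.uint8);k[300:]=0
for q in cv2.findContours(k,0,1)[0]:
  if len(q)>40:
    print(cv2.boundingRect(q))
    P=np.array([ray(c,p[0],.01)[:2] for p in q]);print(cv2.minEnclosingCircle((P*1000).astype(np.float32)))
"
```

```text
tcp [ 0.3696 -0.2937  0.1349] t 6.2833
red 369.5 -292.5 D 60.0 bbox (254, 248, 135, 130)
(275, 197, 91, 64)
((372.87298583984375, -295.3108215332031), 34.884422302246094)
```

View pics/w3.png

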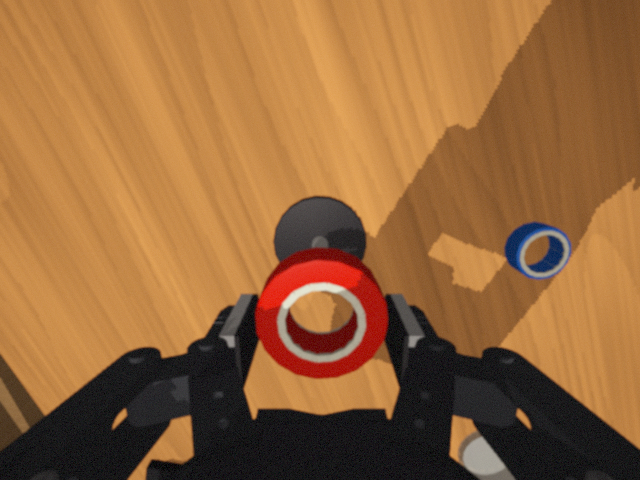

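The roll sits at (0.3695,-0.2925). The stand is at about (0.371,-0.2945), averaging both cameras, which is well within the 9 mm clearance.

apply_moves:
  deltas:
    - [0.0015,-0.002,0,0,40]
    - [0.0015,-0.002,-0.03,0,40]
    - [0.0015,-0.002,-0.05,0,40]
    - [0.0015,-0.002,-0.06,0,40]
    - [0.0015,-0.002,-0.068,0,40]
    - [0.0015,-0.002,-0.076,0,40]
    - [0.0015,-0.002,-0.084,0,40]
    - [0.0015,-0.002,-0.09,0,40]
    - [0.0015,-0.002,-0.09,0,40]
    - [0.0015,-0.002,-0.09,0,40]

```text
t: 7.17
tcp_pos: [0.371, -0.2957, 0.0449]
tcp_rot: [3.142, -0.0, 2.785]
contact_force: [-0.9, -0.3, -0.3]
finger_gap: 0.0541
gripper_force: 42.7
```

apply_moves:
  deltas:
    - [0,0,-0.01,0,40]
    - [0,0,-0.016,0,40]
    - [0,0,-0.017,0,40]
    - [0,0,-0.017,0,40]
    - [0,0,-0.017,0,60]
    - [0,0,-0.017,0,100]
    - [0,0,-0.017,0,100]
    - [0,0,-0.017,0,100]
    - [0,0,-0.017,0,100]
    - [0,0,-0.017,0,100]

```text
t: 8.0
tcp_pos: [0.3711, -0.2958, 0.028]
tcp_rot: [-3.142, 0.0, 2.785]
contact_force: [0.3, 0.6, -0.2]
finger_gap: 0.0856
gripper_force: 0.0
```

apply_moves:
  deltas:
    - [0,0,0,0,100]
    - [0,0,0.02,0,100]
    - [0,0,0.06,0,100]
    - [0,0,0.1,0,100]
    - [0,0,0.11,0,100]
    - [0,0,0.11,0,100]
    - [0,0,0.11,0,100]
    - [0,0,0.11,0,100]
    - [0,0,0.11,0,100]
    - [0,0,0.11,0,100]

```text
t: 8.83
tcp_pos: [0.3703, -0.2952, 0.1365]
tcp_rot: [3.141, -0.002, 2.785]
contact_force: [0.8, 0.6, 1.1]
finger_gap: 0.0853
gripper_force: 0.0
```

```bash
python3 -c "
from h import *
wrist('w4.png','red',.029)"
```

```text
tcp [ 0.3704 -0.2953  0.1367] t 8.8833
red 371.7 -295.7 D 57.9 bbox (282, 206, 79, 78)
```

View pics/w4.png

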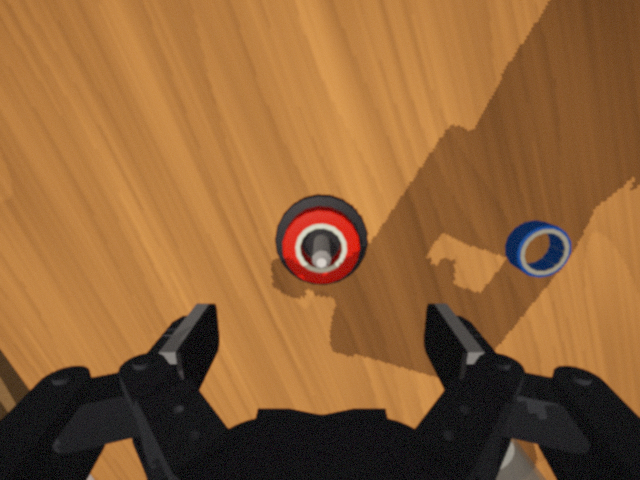

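Red is flat and down over the post at (321,245), with its post centred. Next is yellow.

apply_moves:
  deltas:
    - [-0.0045,0.275,0,0,100]
    - [-0.0045,0.275,0,0,100]
    - [-0.0045,0.275,0,0,100]
    - [-0.0045,0.275,0,0,100]
    - [-0.0045,0.275,0,0,100]
    - [-0.0045,0.275,0,0,100]
    - [-0.0045,0.275,0,0,100]
    - [-0.0085,0.5495,0,0,100]
    - [-0.0085,0.5495,0,0,100]
    - [-0.0085,0.5495,0,0,100]

```text
t: 9.72
tcp_pos: [0.364, 0.106, 0.1375]
tcp_rot: [-3.141, -0.0, 2.784]
contact_force: [0.4, -0.3, -0.5]
finger_gap: 0.0851
gripper_force: 0.0
```

apply_moves:
  deltas:
    - [-0.0025,0.151,0,0,100]
    - [-0.0025,0.151,0,0,100]
    - [-0.0025,0.151,0,0,100]
    - [-0.0025,0.151,0,0,100]
    - [-0.0025,0.151,0,0,100]
    - [-0.0025,0.151,0,0,100]
    - [-0.0025,0.151,0,0,100]
    - [-0.0025,0.151,0,0,100]
    - [-0.0025,0.151,0,0,100]
    - [-0.0025,0.151,0,0,100]

```text
t: 10.55
tcp_pos: [0.3623, 0.2542, 0.1378]
tcp_rot: [-3.141, -0.0, 2.783]
contact_force: [0.1, 0.1, 1.3]
finger_gap: 0.0854
gripper_force: 0.0
```

```bash
python3 -c "
from h import *
wrist('w5.png','yellow')"
```

```text
tcp [0.3624 0.2544 0.1379] t 10.6
yellow 494.0 288.2 D 34.4 bbox (394, 360, 41, 22)
yellow 482.9 291.5 D 85.9 bbox (370, 310, 75, 89)
yellow 364.6 254.5 D 56.5 bbox (286, 205, 73, 73)
yellow 249.3 258.7 D 74.3 bbox (211, 19, 112, 121)
```

Yellow confirmed at 56.5 mm, at (0.3635,0.2543). The other two are 74 mm or more.

apply_moves:
  deltas:
    - [0.0015,0,-0.04,0,100]
    - [0.0015,0,-0.08,0,100]
    - [0.0015,0,-0.1,0,100]
    - [0.0015,0,-0.114,0,100]
    - [0.0015,0,-0.1205,0,100]
    - [0.0015,0,-0.1205,0,100]
    - [0.0015,0,-0.1205,0,50]
    - [0.0015,0,-0.1205,0,40]
    - [0.0015,0,-0.1205,0,40]
    - [0.0015,0,-0.1205,0,40]

```text
t: 11.43
tcp_pos: [0.3645, 0.2557, 0.019]
tcp_rot: [3.14, 0.001, 2.785]
contact_force: [-2.5, -2.5, 13.5]
finger_gap: 0.0544
gripper_force: 39.3
```

apply_moves:
  deltas:
    - [0,0,0,0,40]
    - [0,0,0,0,40]
    - [0,0,0,0,40]
    - [0,0,0.02,0,40]
    - [0,0,0.05,0,40]
    - [0,0,0.09,0,40]
    - [0,0,0.12,0,40]
    - [0,0,0.12,0,40]
    - [0,0,0.12,0,40]
    - [0,0,0.12,0,40]

```text
t: 12.27
tcp_pos: [0.3636, 0.2552, 0.1377]
tcp_rot: [3.141, 0.001, 2.785]
contact_force: [-0.5, 0.4, -0.9]
finger_gap: 0.0541
gripper_force: 42.3
```

apply_moves:
  deltas:
    - [0.004,-0.275,0,0,40]
    - [0.004,-0.275,0,0,40]
    - [0.004,-0.275,0,0,40]
    - [0.004,-0.275,0,0,40]
    - [0.004,-0.275,0,0,40]
    - [0.004,-0.275,0,0,40]
    - [0.004,-0.275,0,0,40]
    - [0.0078,-0.551,0,0,40]
    - [0.0078,-0.551,0,0,40]
    - [0.0078,-0.551,0,0,40]

```text
t: 13.1
tcp_pos: [0.368, -0.1463, 0.1363]
tcp_rot: [3.141, -0.002, 2.785]
contact_force: [-0.3, 0.0, -0.8]
finger_gap: 0.0539
gripper_force: 42.4
```

apply_moves:
  deltas:
    - [0.0022,-0.1505,0,0,40]
    - [0.0022,-0.1505,0,0,40]
    - [0.0022,-0.1505,0,0,40]
    - [0.0022,-0.1505,0,0,40]
    - [0.0022,-0.1505,0,0,40]
    - [0.0022,-0.1505,0,0,40]
    - [0.0022,-0.1505,0,0,40]
    - [0.0022,-0.1505,0,0,40]
    - [0.0022,-0.1505,0,0,40]
    - [0.0022,-0.1505,0,0,40]

```text
t: 13.93
tcp_pos: [0.3716, -0.2942, 0.1373]
tcp_rot: [3.141, -0.0, 2.786]
contact_force: [0.0, -0.2, -0.5]
finger_gap: 0.0539
gripper_force: 42.4
```

```bash
python3 -c "
from h import *
wrist('w6.png','yellow',.138)"
```

```text
tcp [ 0.3717 -0.2944  0.1374] t 13.9833
yellow 370.9 -292.1 D 59.1 bbox (255, 246, 133, 129)
```

apply_moves:
  deltas:
    - [0.0005,-0.002,0,0,40]
    - [0.0005,-0.002,-0.03,0,40]
    - [0.0005,-0.002,-0.05,0,40]
    - [0.0005,-0.002,-0.056,0,40]
    - [0.0005,-0.002,-0.062,0,40]
    - [0.0005,-0.002,-0.068,0,40]
    - [0.0005,-0.002,-0.074,0,40]
    - [0.0005,-0.002,-0.08,0,40]
    - [0.0005,-0.002,-0.08,0,40]
    - [0.0005,-0.002,-0.08,0,40]

```text
t: 14.82
tcp_pos: [0.3721, -0.2973, 0.0574]
tcp_rot: [3.142, -0.0, 2.785]
contact_force: [-0.4, 0.2, -0.5]
finger_gap: 0.0534
gripper_force: 42.4
```

apply_moves:
  deltas:
    - [0,0,-0.005,0,40]
    - [0,0,-0.008,0,40]
    - [0,0,-0.009,0,40]
    - [0,0,-0.009,0,40]
    - [0,0,-0.009,0,60]
    - [0,0,-0.009,0,100]
    - [0,0,-0.009,0,100]
    - [0,0,-0.009,0,100]
    - [0,0,-0.009,0,100]
    - [0,0,-0.009,0,100]

```text
t: 15.65
tcp_pos: [0.3722, -0.2973, 0.0484]
tcp_rot: [-3.142, 0.0, 2.785]
contact_force: [-0.3, 0.0, -0.4]
finger_gap: 0.0854
gripper_force: 0.0
```

apply_moves:
  deltas:
    - [0,0,0,0,100]
    - [0,0,0.02,0,100]
    - [0,0,0.06,0,100]
    - [0,0,0.09,0,100]
    - [0,0,0.09,0,100]
    - [0,0,0.09,0,100]
    - [0,0,0.09,0,100]
    - [0,0,0.09,0,100]
    - [0,0,0.09,0,100]
    - [0,0,0.09,0,100]

```text
t: 16.48
tcp_pos: [0.3716, -0.2968, 0.1373]
tcp_rot: [3.141, -0.002, 2.785]
contact_force: [1.1, -0.1, -0.1]
finger_gap: 0.0856
gripper_force: 0.0
```

```bash
python3 -c "
from h import *
wrist('w7.png','yellow',.048)"
```

```text
tcp [ 0.3717 -0.2969  0.1375] t 16.5333
yellow 373.0 -297.4 D 57.1 bbox (279, 212, 85, 82)
```

View pics/w7.png

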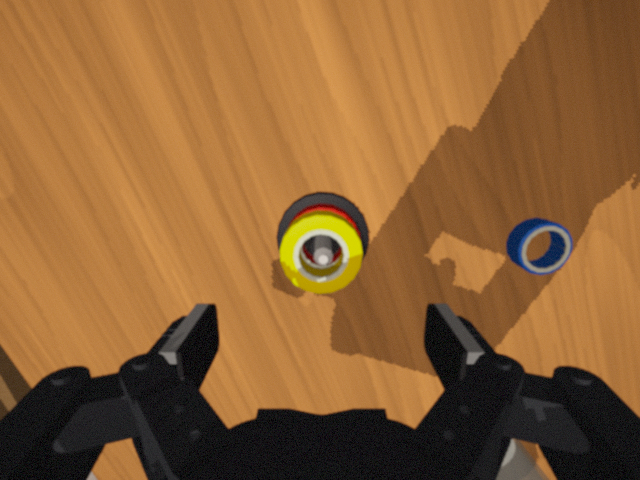

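Yellow sits flat on the red roll at (321,253), with the post through both. Next is blue.

apply_moves:
  deltas:
    - [0.2255,0.506,0,0,100]
    - [0.2255,0.506,0,0,100]
    - [0.2255,0.506,0,0,100]
    - [0.2255,0.506,0,0,100]
    - [0.2255,0.506,0,0,100]
    - [0.2255,0.506,0,0,100]
    - [0.2255,0.506,0,0,100]
    - [0.2255,0.506,0,0,100]
    - [0.2255,0.506,0,0,100]
    - [0.2255,0.506,0,0,100]

```text
t: 17.37
tcp_pos: [0.542, 0.0855, 0.1379]
tcp_rot: [-3.141, -0.001, 2.785]
contact_force: [0.5, -0.4, 0.5]
finger_gap: 0.0854
gripper_force: 0.0
```

apply_moves:
  deltas:
    - [0.0558,0.1252,0,0,100]
    - [0.0558,0.1252,0,0,100]
    - [0.0558,0.1252,0,0,100]
    - [0.0558,0.1252,0,0,100]
    - [0.0558,0.1252,0,0,100]
    - [0.0558,0.1252,0,0,100]
    - [0.0558,0.1252,0,0,100]
    - [0.0558,0.1252,0,0,100]
    - [0.0558,0.1252,0,0,100]
    - [0.0558,0.1252,0,0,100]

```text
t: 18.2
tcp_pos: [0.5974, 0.2074, 0.1386]
tcp_rot: [-3.142, 0.0, 2.783]
contact_force: [-0.1, -0.4, 1.2]
finger_gap: 0.0857
gripper_force: 0.0
```

```bash
python3 -c "
from h import *
wrist('w8.png','blue')"
```

```text
tcp [0.5975 0.2076 0.1386] t 18.25
blue 866.8 314.1 D 70.5 bbox (496, 439, 62, 41)
blue 600.2 209.8 D 55.3 bbox (290, 205, 71, 72)
```

apply_moves:
  deltas:
    - [0.001,0.0015,-0.04,0,100]
    - [0.001,0.0015,-0.08,0,100]
    - [0.001,0.0015,-0.1,0,100]
    - [0.001,0.0015,-0.115,0,100]
    - [0.001,0.0015,-0.121,0,100]
    - [0.001,0.0015,-0.121,0,100]
    - [0.001,0.0015,-0.121,0,50]
    - [0.001,0.0015,-0.121,0,40]
    - [0.001,0.0015,-0.121,0,40]
    - [0.001,0.0015,-0.121,0,40]

```text
t: 19.08
tcp_pos: [0.5996, 0.2104, 0.0195]
tcp_rot: [3.14, 0.002, 2.785]
contact_force: [-2.7, -1.7, 7.9]
finger_gap: 0.0533
gripper_force: 40.5
```

apply_moves:
  deltas:
    - [0,0,0,0,40]
    - [0,0,0,0,40]
    - [0,0,0,0,40]
    - [0,0,0.02,0,40]
    - [0,0,0.05,0,40]
    - [0,0,0.09,0,40]
    - [0,0,0.12,0,40]
    - [0,0,0.12,0,40]
    - [0,0,0.12,0,40]
    - [0,0,0.12,0,40]

```text
t: 19.92
tcp_pos: [0.5983, 0.21, 0.1377]
tcp_rot: [3.141, 0.0, 2.785]
contact_force: [-1.3, -0.0, -1.0]
finger_gap: 0.0535
gripper_force: 42.3
```

apply_moves:
  deltas:
    - [-0.1385,-0.2165,0,0,40]
    - [-0.1385,-0.2165,0,0,40]
    - [-0.1385,-0.2165,0,0,40]
    - [-0.1385,-0.2165,0,0,40]
    - [-0.1385,-0.2165,0,0,40]
    - [-0.1385,-0.2165,0,0,40]
    - [-0.1385,-0.2165,0,0,40]
    - [-0.1385,-0.2165,0,0,40]
    - [-0.1385,-0.2165,0,0,40]
    - [-0.1385,-0.2165,0,0,40]

```text
t: 20.75
tcp_pos: [0.4607, -0.0059, 0.137]
tcp_rot: [3.141, -0.0, 2.785]
contact_force: [0.6, 0.1, -0.7]
finger_gap: 0.0536
gripper_force: 42.4
```

```bash
python3 -c "
from h import *
wrist('w9.png','blue',.138)
c=cam('wrist');s=cv2.cvtColor(c['img'],cv2.COLOR_RGB2HSV)
k=((s[...,1]<60)&(s[...,2]>110)).astype(np.uint8);k[300:]=0
for q in cv2.findContours(k,0,1)[0]:
  if len(q)>40:
    P=np.array([ray(c,p[0],.01)[:2] for p in q]);print(cv2.boundingRect(q),cv2.minEnclosingCircle((P*1000).astype(np.float32)))
"
```

```text
tcp [ 0.4608 -0.0057  0.1371] t 20.8
blue 417.4 -64.8 D 13.8 bbox (127, 258, 31, 30)
blue 459.6 -4.7 D 57.6 bbox (256, 248, 131, 126)
blue 416.1 -60.0 D 20.7 bbox (131, 242, 48, 47)
(285, 281, 74, 19) ((509.93353271484375, -23.18992805480957), 29.529321670532227)
(119, 249, 50, 47) ((439.3773498535156, -147.76083374023438), 20.0626163482666)
(273, 193, 93, 70) ((462.370849609375, -7.711965084075928), 35.93345260620117)
```

View pics/w9.png

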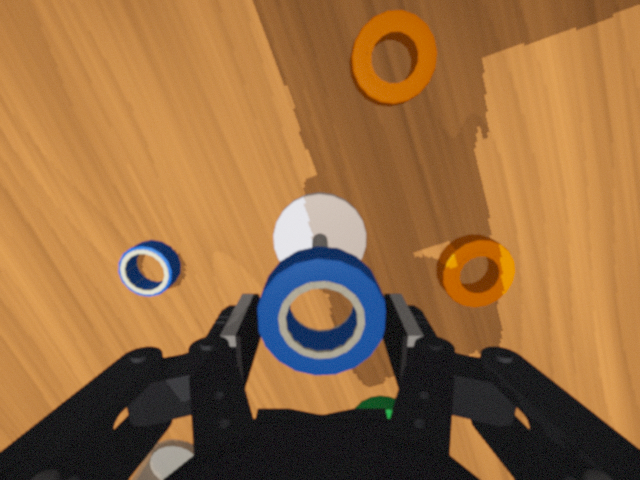

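The blue roll at (321,311) is level, and the white stand lies below it with its base centred at (320,236). I shift (+1,-2.5) mm and thread it on.

apply_moves:
  deltas:
    - [0.001,-0.0025,0,0,40]
    - [0.001,-0.0025,-0.03,0,40]
    - [0.001,-0.0025,-0.05,0,40]
    - [0.001,-0.0025,-0.058,0,40]
    - [0.001,-0.0025,-0.066,0,40]
    - [0.001,-0.0025,-0.074,0,40]
    - [0.001,-0.0025,-0.082,0,40]
    - [0.001,-0.0025,-0.09,0,40]
    - [0.001,-0.0025,-0.09,0,40]
    - [0.001,-0.0025,-0.09,0,40]

```text
t: 21.68
tcp_pos: [0.4609, -0.0089, 0.0472]
tcp_rot: [-3.141, -0.001, 2.785]
contact_force: [-0.8, 0.8, -0.8]
finger_gap: 0.0539
gripper_force: 42.4
```

apply_moves:
  deltas:
    - [0,0,-0.01,0,40]
    - [0,0,-0.016,0,40]
    - [0,0,-0.0175,0,40]
    - [0,0,-0.0175,0,40]
    - [0,0,-0.0175,0,60]
    - [0,0,-0.0175,0,100]
    - [0,0,-0.0175,0,100]
    - [0,0,-0.0175,0,100]
    - [0,0,-0.0175,0,100]
    - [0,0,-0.0175,0,100]

```text
t: 22.52
tcp_pos: [0.4611, -0.009, 0.0299]
tcp_rot: [3.142, 0.0, 2.785]
contact_force: [-0.1, 0.3, -0.2]
finger_gap: 0.0854
gripper_force: 0.0
```

apply_moves:
  deltas:
    - [0,0,0,0,100]
    - [0,0,0.02,0,100]
    - [0,0,0.06,0,100]
    - [0,0,0.1,0,100]
    - [0,0,0.11,0,100]
    - [0,0,0.11,0,100]
    - [0,0,0.11,0,100]
    - [0,0,0.11,0,100]
    - [0,0,0.11,0,100]
    - [0,0,0.11,0,100]

```text
t: 23.35
tcp_pos: [0.4602, -0.0089, 0.1386]
tcp_rot: [-3.141, -0.002, 2.785]
contact_force: [0.5, -0.8, -0.5]
finger_gap: 0.0856
gripper_force: 0.0
```

```bash
python3 -c "
from h import *
wrist('w10.png','blue',.029)"
```

```text
tcp [ 0.4603 -0.0089  0.1387] t 23.4
blue 439.9 -138.6 D 22.2 bbox (133, 266, 30, 21)
blue 433.5 -126.6 D 38.1 bbox (136, 241, 48, 47)
blue 462.0 -8.7 D 55.1 bbox (286, 208, 73, 74)
```

View pics/w10.png

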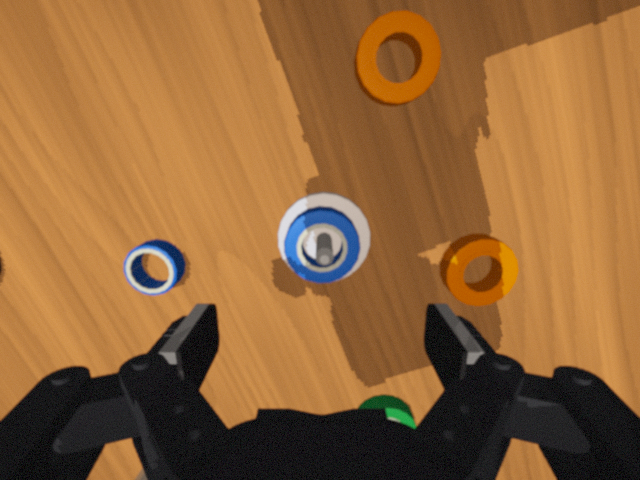

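apply_moves:
  deltas:
    - [0.182,-0.007,0,0,100]
    - [0.182,-0.007,0,0,100]
    - [0.182,-0.007,0,0,100]
    - [0.182,-0.007,0,0,100]
    - [0.182,-0.007,0,0,100]
    - [0.182,-0.007,0,0,100]
    - [0.182,-0.007,0,0,100]
    - [0.182,-0.007,0,0,100]
    - [0.182,-0.007,0,0,100]
    - [0.182,-0.007,0,0,100]

```text
t: 24.23
tcp_pos: [0.6418, -0.0159, 0.1398]
tcp_rot: [-3.141, -0.001, 2.785]
contact_force: [-0.2, 0.2, -0.4]
finger_gap: 0.0855
gripper_force: 0.0
```

```bash
python3 -c "
from h import *
wrist('w11.png','green')"
```

```text
tcp [ 0.6421 -0.0159  0.14  ] t 24.2833
green 654.9 -19.3 D 22.1 bbox (308, 255, 30, 10)
green 646.9 -17.0 D 54.9 bbox (288, 210, 70, 70)
```

Blue is flat and down on the white base at (322,245), post inside the core. Green is below the gripper at about (0.645,-0.0165).

apply_moves:
  deltas:
    - [0.0025,-0.0005,-0.04,0,100]
    - [0.0025,-0.0005,-0.08,0,100]
    - [0.0025,-0.0005,-0.1,0,100]
    - [0.0025,-0.0005,-0.115,0,100]
    - [0.0025,-0.0005,-0.1225,0,100]
    - [0.0025,-0.0005,-0.1225,0,100]
    - [0.0025,-0.0005,-0.1225,0,50]
    - [0.0025,-0.0005,-0.1225,0,40]
    - [0.0025,-0.0005,-0.1225,0,40]
    - [0.0025,-0.0005,-0.1225,0,40]

```text
t: 25.12
tcp_pos: [0.6466, -0.0165, 0.0196]
tcp_rot: [3.141, 0.002, 2.785]
contact_force: [-2.5, -0.7, 8.2]
finger_gap: 0.0537
gripper_force: 40.4
```

apply_moves:
  deltas:
    - [0,0,0,0,40]
    - [0,0,0,0,40]
    - [0,0,0,0,40]
    - [0,0,0.02,0,40]
    - [0,0,0.05,0,40]
    - [0,0,0.09,0,40]
    - [0,0,0.12,0,40]
    - [0,0,0.12,0,40]
    - [0,0,0.12,0,40]
    - [0,0,0.12,0,40]

```text
t: 25.95
tcp_pos: [0.6453, -0.0164, 0.1377]
tcp_rot: [3.141, 0.0, 2.785]
contact_force: [-0.5, -0.6, -1.5]
finger_gap: 0.0535
gripper_force: 42.4
```

apply_moves:
  deltas:
    - [-0.1835,0.0085,0,0,40]
    - [-0.1835,0.0085,0,0,40]
    - [-0.1835,0.0085,0,0,40]
    - [-0.1835,0.0085,0,0,40]
    - [-0.1835,0.0085,0,0,40]
    - [-0.1835,0.0085,0,0,40]
    - [-0.1835,0.0085,0,0,40]
    - [-0.1835,0.0085,0,0,40]
    - [-0.1835,0.0085,0,0,40]
    - [-0.1835,0.0085,0,0,40]

```text
t: 26.78
tcp_pos: [0.463, -0.008, 0.1371]
tcp_rot: [3.142, 0.0, 2.785]
contact_force: [-0.8, -0.5, -1.2]
finger_gap: 0.054
gripper_force: 42.4
```

```bash
python3 -c "
from h import *
wrist('w12.png','green',.138)"
```

```text
tcp [ 0.4628 -0.008   0.1371] t 26.8333
green 461.8 -6.6 D 57.5 bbox (256, 247, 131, 126)
```

apply_moves:
  deltas:
    - [-0.0005,-0.001,0,0,40]
    - [-0.0005,-0.001,-0.03,0,40]
    - [-0.0005,-0.001,-0.05,0,40]
    - [-0.0005,-0.001,-0.056,0,40]
    - [-0.0005,-0.001,-0.062,0,40]
    - [-0.0005,-0.001,-0.068,0,40]
    - [-0.0005,-0.001,-0.074,0,40]
    - [-0.0005,-0.001,-0.08,0,40]
    - [-0.0005,-0.001,-0.08,0,40]
    - [-0.0005,-0.001,-0.08,0,40]

```text
t: 27.67
tcp_pos: [0.4615, -0.0089, 0.0574]
tcp_rot: [-3.142, -0.0, 2.785]
contact_force: [0.0, -0.6, -0.9]
finger_gap: 0.054
gripper_force: 42.6
```

apply_moves:
  deltas:
    - [0,0,-0.005,0,40]
    - [0,0,-0.008,0,40]
    - [0,0,-0.009,0,40]
    - [0,0,-0.009,0,40]
    - [0,0,-0.009,0,60]
    - [0,0,-0.009,0,100]
    - [0,0,-0.009,0,100]
    - [0,0,-0.009,0,100]
    - [0,0,-0.009,0,100]
    - [0,0,-0.009,0,100]

```text
t: 28.5
tcp_pos: [0.4615, -0.009, 0.0483]
tcp_rot: [-3.142, -0.0, 2.785]
contact_force: [-0.6, -0.6, -0.5]
finger_gap: 0.0854
gripper_force: 0.0
```

apply_moves:
  deltas:
    - [0,0,0,0,100]
    - [0,0,0.02,0,100]
    - [0,0,0.06,0,100]
    - [0,0,0.1,0,100]
    - [0,0,0.14,0,100]
    - [0,0,0.18,0,100]
    - [0,0,0.18,0,100]
    - [0,0,0.18,0,100]
    - [0,0,0.18,0,100]
    - [0,0,0.18,0,100]

```text
t: 29.33
tcp_pos: [0.4605, -0.0089, 0.227]
tcp_rot: [-3.141, -0.002, 2.785]
contact_force: [0.3, -0.1, -0.1]
finger_gap: 0.0855
gripper_force: 0.0
```

```bash
python3 -c "
from h import *
wrist('w13.png','green',.048)
a=cam('wrist')['img'][150:330,230:430];b=cam('scene')['img'][190:340,150:480]
a=cv2.resize(a,(330,300));b=cv2.resize(b,(660,300),interpolation=cv2.INTER_CUBIC)
save(np.vstack([b,np.hstack([a,a*0])]),'final.png')"
```

```text
tcp [ 0.4605 -0.0089  0.2268] t 29.3833
green 462.0 -8.4 D 55.0 bbox (295, 194, 55, 59)
```

View pics/final.png

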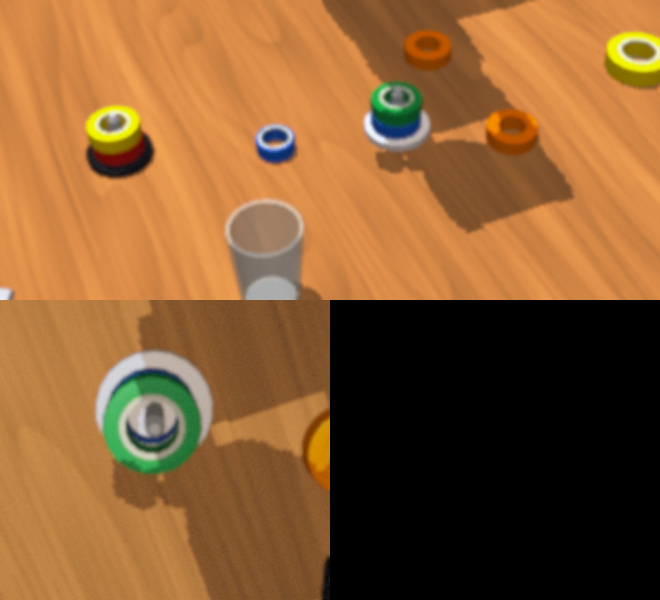

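The final picture shows both stacks flat and in the right order: yellow on red at (115,140), green on blue at (396,115). Nothing else has moved and the gripper is clear, so I'm handing in.

```bash
python3 -c "
from workcell import ctrl
print(ctrl.close_job())"
```

```text
the job is handed in; nothing more can be done
None
```

The job is handed in at about 29 s of the 102 s allowed: yellow is on red on the black stand and green is on blue on the white stand, all flat and fully down in the last pictures, and I moved nothing else.

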